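# Hang the router template behind the drop flap

## Robot

A 7-joint arm with a two-finger parallel gripper is mounted at the origin on the work surface; the furniture and walls round the work are solid. World frame = base frame: x ahead of the robot, y to its left, z up, the work surface at z = 0. Lengths are in m, angles in rad, forces in N, time in s.
With the tool pointing down it reaches from about 0.425 to 0.875 m from the base axis. Payload 9.9 kg.
Tool frame: the origin (TCP) lies at the very end of the fingers, on their centre line; the grasp point (between the pads) lies 19 mm behind it; z points along the fingers, y is the line along which they close (so a half turn about z gives the same grasp; the last joint's range is limited). The gripper opens to 85 mm and grips with 20 to 120 N. Pads are 22 mm wide; open, the fingers measure 114 mm over their backs; the gripper's body (76 mm by 85 mm) begins 54 mm behind the grasp point. The pads swing forward as they close: fully open they stand 13 mm farther back than shut.
Start: joints at [1.121, 0.576, 0.025, 1.437, -0.015, 1.129, -0.057], TCP at [0.241, -0.63, 0.231] pointing down, gripper open.
Joint ranges: [-2.76, 2.76], [-0.34, 2.15], [-1.52, 1.57], [0.19, 2.46], [-1.09, 4.23], [0.17, 1.99], [-2.82, 2.82]. Speed limits (rad/s): [2.22, 2.22, 3.01, 3.01, 3.14, 3.14, 3.14].

## Interface

Orientations are given as a rotation vector (axis times angle).
In Python, from bench import get_obs, camera, camera_info, job_done, silhouettes, pinpoint gives the robot as it stands.
- The arm moves only by the tool carry_out, never from a script. Its argument "targets" is a list of rows, each an object with "angular": the turn, a rotation vector about the tool's x, y, z scaled (see below), a list of three; "dp": the shift along the tool's x, y, z scaled (see below), a list of three; "claw": the opening in per cent of the stroke, from 0 (shut) to 100 (fully open). A call has 1 to 12 rows; each row shifts and turns the commanded pose from where the row before left it, along the tool's axes as they then stand; what a row does not reach is not made up. The controller multiplies each number of a shift by 40 cm and each number of a turn by pi/2 rad. A row lasts 1/8 s, in which the tool goes at most 62.5 mm and 10.7 degrees, less where a joint would pass 70% of its speed; a pose out of reach is approached as far as the arm can. A call with a number of a shift or a turn outside -1 to 1 is refused whole. A call with a gripper value outside its range is refused whole. The fingers move at their own pace and stop on an object; the grip force is fixed at half the most. Time passes only in rows, so rows that do not move let the fingers close. It gives the time, the measured TCP pose, the force, the opening and the grip force at its end, in the units of the state.
- get_obs(): the state, without advancing time (a new reading comes with each control period).
- camera(name): name is "scene" or "top" or "wrist"; returns (picture, depth): 400x640x3 uint8, red, green, blue; 400x640 float32, m along the optical axis (not along the pixel's ray), 0 where there is no reading.
- camera_info(name): a dict with "fx", "fy", "cx", "cy" (pixels), "R" (3x3) and "t" (3): a world point X has camera coordinates R X + t; the wrist camera has in their place "mount" (4x4, takes a point from camera to tool coordinates, whose origin is the TCP and whose axes are the flange's). Camera axes: x right, y down, z forward; pixel columns grow to the right and rows downward; lengths in m; the calibration is good to about 2 mm. A picture is of the moment at which its call begins: read the wrist's pose just before it. camera_info takes no time and is no camera call.
- job_done(): hands the job in; it is judged then, once.
Trained networks look in the newest picture that a camera, given by its name, has taken for a name from the list of things; names that differ only in an ending like _2 or _b are one class to them, and where a whole thing is asked for, a point or a joint stands for the part that bears it (a point fixed in the world has none). Each returns a list of dicts, best first, with "conf" (0 to 1); they miss things now and then, are a little off and sometimes report something else, mostly with a low value. They report only what shows in the picture. A call takes as long as a camera call. They do not tell look-alikes from the thing itself.
- silhouettes(camera, target): "mask" (400x640 bool, what is visible of it) and "rect" ([left, top, right, bottom] in pixels, round what is visible of it).
- pinpoint(camera, target): "pixel" ([column, row] in pixels: a listed point, or the origin of a listed thing).
The state is a dict: "time": time; "joint_positions": joint angles; "qd": joint speeds; "joint_efforts": joint torques, N m; "eef_pos": TCP position; "orientation": TCP orientation; "force": force on the tool from outside, world axes, zero at the start; "ft_torque": the same for the moment, N m; "grip_width": opening from 0.0 (shut) to 1.0 (fully open); "grasp_force": force on a finger pad.
Only numpy, scipy, OpenCV 4.12 (cv2) and the standard library are available. Lean on these libraries where they do the work, as an engineer would, in place of code of your own. Each camera call takes 0.05 s, during which the arm holds its last target. There are 200 camera calls.

## Task

Take the router template out of its slotted block and hang it by its round eye on the slotted peg of the stand, wooden grip upwards. With the eye resting on the peg, slide it inwards so that it lifts the little gravity flap, and press it gently on against the spring pad, only just until the flap drops in front of the plate; never squeeze the pad down to the end of its travel. Then let go, so that the template hangs straight and captive between pad and flap, and leave everything else where it is.

Things in the scene. Friction and masses are not known exactly. Their poses are not given: they have to be found in the camera images.
- template: router template: aluminium plate 8 mm thick (x), 90 mm wide (y), 135 mm tall (z), 0.15 to 0.3 kg. Round hanging eye (22 mm) through it; below that a window 46 x 30 mm. Wooden grip strips on both faces from 106 to 134 mm height, 84 mm wide, 18 mm thick in all: grasp there from above, across x. Both faces alike; either may face the stand. Origin: middle of the lower edge, z up
- eye (a point): centre of the template's eye, 22 mm diameter, axis along the template's x (template frame x 0, y 0, z 75 mm)
- block: wooden block 50 x 120 x 38 mm fixed to the worktop, with a slot 10 mm wide (x), 96 mm long (y), 28 mm deep; at the start the template stands upright in it, lower edge 10 mm above the worktop, its axes along the block's (template z = up). Origin: centre of the underside
- stand: plywood stand, fixed. Base 18 mm thick, x -50 to 70 mm, 130 mm wide; upright 100 mm wide, x 0 to 16 mm, top at z 148 mm. Origin: on the worktop under the middle of the upright's front face; +x runs from the peg's tip into the upright, z up. Steel peg level along x, axis y 0, z 140 mm, 13.4 mm wide, 11 mm high, slotted. A hanging template's eye centre is 4 to 5 mm below the peg's axis
- peg_tip (a point): point of the peg's nose, tapered over 13 mm (stand frame x -91, y 0, z 140 mm)
- peg_root (a point): where the peg meets the upright (stand frame x 0, y 0, z 140 mm). In the peg's slot a latch insert carries a pin (y direction, at the peg's axis), the flap and the pad at fixed distances. It was clamped by hand: its pin lies anywhere between stand x -56 and -40 mm, which is not measured and must be felt or seen
- flap (a joint): brass gravity flap, 4 mm thick bar reaching 26 mm from the pin. 0 (rad) = down on its stop, lower end 30 degrees off plumb towards the upright; up to 1.0 = lower end lifted inwards. The pushed plate lifts it about 0.43; it drops once the plate's outer face is 21 mm inwards of the pin (up to 4 mm later if the eye does not rest on the peg). Dropped, it stops the outer face at about 13 mm
- pad (a joint): black spring pad 32 mm wide, from 4 mm above the peg's axis to 26 mm below, behind the flap; free face 17.5 mm inwards of the pin. Value = metres pressed in, 0 to 0.017; force 1 N + 0.5 N per mm. The flap drops at 11 to 12 mm (about 7 N); beyond 15 mm (8.5 N) counts as squeezed to its end. A latched template keeps it about 3.5 mm in
- wax_tin: round yellow tin, 70 mm diameter, 45 mm high, a bystander. Origin: centre of the underside
- oil_bottle: white bottle with a black nozzle, 48 mm diameter, 131 mm high, a bystander. Origin: centre of the underside
Mind the look-alikes: they are no part of the job. What is shaped like the template but red is not meant.

How it is judged:
By the outcome, as a careful person would: the job done as asked, in the order asked, and still so for the second after the job is handed in, with the robot touching nothing.
It also fails if it takes over 72 s, if anything falls off the work surface, if the arm or the gripper's body presses on something with over 40 N, if the wrist force passes 120 N, or if a joint passes its speed limit or range.

## Working session

There is one attempt and no reset: what is moved stays moved. The work goes in short steps, Python scripts to look and compute and a tool call to move; the robot and the scene stay as the last step left them, time stands still between calls to the robot, and variables do not carry over. Pictures are saved under pics/ and viewed, at most 10 in all, crops included, and the job is handed in when it is done.

Besides the shell and the picture viewer there is one more tool, called after ">>>" by a JSON object that holds its "fn" and its "kwargs". carry_out: Moves the arm, as the interface text tells. Its arguments: {"type":"object","properties":{"targets":{"type":"array","items":{"type":"object","properties":{"angular":{"type":"array","items":{"type":"number","minimum":-1,"maximum":1}},"dp":{"type":"array","items":{"type":"number","minimum":-1,"maximum":1}},"claw":{"type":"number"}}}}},"required":["targets"]}

```bash
mkdir -p pics
cat > h.py <<'E'
import numpy as np, cv2
from scipy.spatial.transform import Rotation as Ro
from bench import *
def world(cam,u,v,z,o=None):
    i=camera_info(cam); p=np.array([(np.asarray(u)-i['cx'])/i['fx']*z,(np.asarray(v)-i['cy'])/i['fy']*z,z])
    if cam=='wrist':
        M=np.array(i['mount']); p=M[:3,:3]@p.reshape(3,-1)+M[:3,3:4]
        return (Ro.from_rotvec(o['orientation']).as_matrix()@p+np.array(o['eef_pos'])[:,None]).T
    return (np.array(i['R']).T@(p.reshape(3,-1)-np.array(i['t'])[:,None])).T
def proj(cam,X):
    i=camera_info(cam); c=np.array(i['R'])@X+np.array(i['t']); return i['fx']*c[0]/c[2]+i['cx'],i['fy']*c[1]/c[2]+i['cy']
E
python3 - <<'E'
from h import *
np.set_printoptions(precision=4,suppress=True)
o=get_obs(); print(o['eef_pos'],o['orientation'],Ro.from_rotvec(o['orientation']).as_matrix())
for c in ['scene','top']:
    im,d=camera(c); cv2.imwrite(f'pics/{c}0.png',im[:,:,::-1]); np.save(f'{c}0.npy',d)
    for t in ['template','block','stand','peg_tip','peg_root','eye','wax_tin','oil_bottle']:
        for r in pinpoint(c,t)[:2]:
            u,v=r['pixel']; z=d[int(np.clip(v,0,399)),int(np.clip(u,0,639))]
            print(c,t,round(r['conf'],2),np.array(r['pixel']),world(c,u,v,z)[0])
print(get_obs()['time'])
a=np.vstack([cv2.imread('pics/scene0.png'),cv2.imread('pics/top0.png')])
cv2.imwrite('pics/both.png',cv2.resize(a,(480,600)))
E
```

```text
[ 0.2413 -0.6299  0.2304] [-3.0876 -0.5711  0.0005] [[ 0.9338  0.3577 -0.0006]
 [ 0.3577 -0.9338  0.0015]
 [-0.     -0.0017 -1.    ]]
scene template 0.92 [310.3 188.1] [ 0.5621 -0.0084  0.0028]
scene template 0.85 [373.6 168.3] [ 0.4538 -0.1137  0.0364]
scene block 0.93 [366.7 169.1] [ 0.4653 -0.101   0.0382]
scene block 0.21 [316.1 342.7] [0.3248 0.3338 0.0586]
scene stand 0.69 [271.2 259.6] [0.5116 0.2123 0.0141]
scene peg_tip 0.94 [311.4 223.1] [0.4331 0.1793 0.1439]
scene peg_root 0.73 [262.8 214. ] [0.5196 0.2093 0.1454]
scene eye 0.89 [307.1 160.7] [ 0.565  -0.0035  0.0914]
scene eye 0.7 [370.3 139.7] [ 0.4726 -0.122   0.1082]
scene wax_tin 0.71 [368.3 168.6] [ 0.4637 -0.106   0.0366]
scene wax_tin 0.57 [357.3 222.4] [0.4029 0.0542 0.0405]
scene oil_bottle 0.84 [313.7 341.1] [0.3278 0.3364 0.0657]
top template 0.82 [347.6 168.1] [ 0.5687 -0.0007 -0.0037]
top template 0.71 [397.1 194.3] [ 0.4584 -0.1232  0.041 ]
top block 0.72 [397.1 194.4] [ 0.4581 -0.1231  0.0409]
top stand 0.97 [281.7 192.6] [0.4818 0.1913 0.1452]
top peg_tip 0.59 [289.6 208.1] [0.4388 0.1761 0.1454]
top peg_root 0.83 [278.8 180.6] [0.5145 0.1951 0.1451]
top eye 0.84 [355.1 159.6] [ 0.5481 -0.0103  0.1302]
top eye 0.62 [399.9 184.9] [ 0.4717 -0.1237  0.0941]
top wax_tin 0.85 [344.9 219. ] [0.4088 0.0343 0.0428]
top oil_bottle 0.59 [247.5 259.5] [0.3308 0.3035 0.0928]
top oil_bottle 0.38 [344.7 216. ] [0.4174 0.0335 0.0421]
0.9
```

View pics/scene0.png

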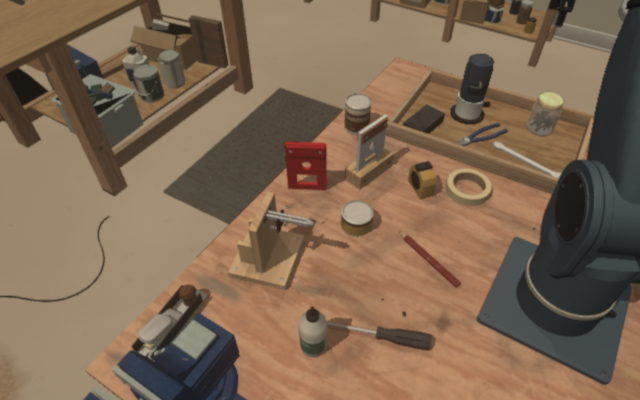

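View pics/top0.png

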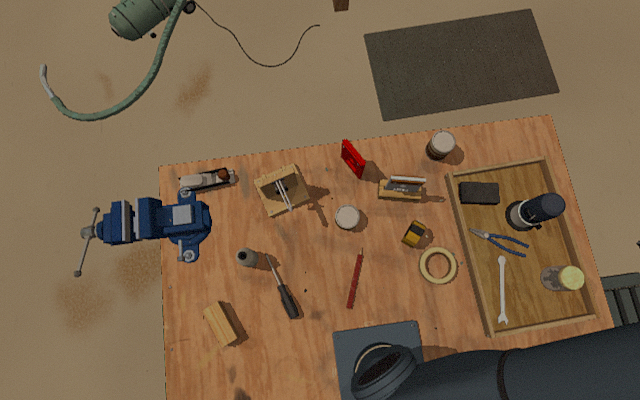

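The scene shows the silver template in its block at about (372,150) and the red look-alike at (307,165). The stand is at (270,245), with its peg pointing at (312,223). Next I fit poses from the depth.

Run:
```python
from h import *
np.set_printoptions(precision=4,suppress=True)
V,U=np.mgrid[0:400,0:640]
for c in ['scene','top']:
    d=np.load(f'{c}0.npy'); P=world(c,U.ravel(),V.ravel(),d.ravel())
    # scene: project z via world handles arrays
    def sel(lo,hi): return P[(d.ravel()>0)&np.all((P>lo)&(P<hi),1)]
    for n,lo,hi in [('grip',(.40,-.21,.115),(.54,-.05,.16)),('blocktop',(.40,-.21,.03),(.54,-.05,.045)),('uprighttop',(.48,.1,.142),(.58,.28,.156)),('peg',(.41,.15,.13),(.505,.22,.15)),('base',(.40,.1,.013),(.62,.29,.023)),('tin',(.36,0,.03),(.45,.09,.05)),('red',(.5,-.07,.1),(.63,.06,.16))]:
        q=sel(lo,hi)
        if len(q)<5: print(c,n,len(q)); continue
        r=cv2.minAreaRect((q[:,:2]*1000).astype(np.float32))
        print(c,n,len(q),q.mean(0),'rect mm',np.array(r[0]),np.array(r[1]),r[2],'zmax',np.percentile(q[:,2],95))
```

```text
scene grip 458 [ 0.4724 -0.1248  0.1354] rect mm [ 474.2488 -130.5599] [92.5476 19.4827] 76.94401550292969 zmax 0.14511904906495504
scene blocktop 565 [ 0.4697 -0.1197  0.0364] rect mm [ 472.8208 -130.3564] [123.8004  51.1456] 74.38719177246094 zmax 0.040370044756337334
scene uprighttop 522 [0.5174 0.2067 0.1461] rect mm [506.3118 200.6702] [56.7371 99.5699] 16.088878631591797 zmax 0.1486884345187094
scene peg 362 [0.4711 0.1912 0.1419] rect mm [468.0623 193.5915] [74.6657 32.6551] 4.553276062011719 zmax 0.14568439932166422
scene base 1916 [0.5086 0.2159 0.0173] rect mm [527.5637 207.3237] [121.8181 132.2218] 17.612321853637695 zmax 0.019804221192192585
scene tin 706 [0.4156 0.0351 0.0407] rect mm [416.3189  33.3303] [67.2562 66.1416] 1.4485570192337036 zmax 0.04447706650593278
scene red 622 [ 0.568  -0.0006  0.1237] rect mm [570.6992  -3.4705] [88.7224 21.9368] 30.541519165039062 zmax 0.13520547559451623
top grip 316 [ 0.4732 -0.1329  0.1406] rect mm [ 474.8798 -135.3664] [90.5524 19.8614] 77.22559356689453 zmax 0.14726334732251758
top blocktop 416 [ 0.4674 -0.1259  0.0377] rect mm [ 475.1842 -134.0587] [119.0577  50.7115] 75.94803619384766 zmax 0.041506988850118505
top uprighttop 315 [0.5204 0.2007 0.1467] rect mm [506.9836 196.6343] [57.5118 99.1095] 16.882251739501953 zmax 0.1503548777034665
top peg 146 [0.4727 0.186  0.1435] rect mm [471.5705 181.1582] [75.5398 30.6424] 26.95138931274414 zmax 0.1473649445319084
top base 947 [0.5137 0.198  0.0178] rect mm [529.0452 202.7403] [121.4898 130.1215] 16.78883171081543 zmax 0.0211589269775086
top tin 452 [0.4175 0.0295 0.0422] rect mm [417.1939  30.8354] [61.3502 65.1562] 89.11754608154297 zmax 0.04549639122871231
top red 293 [ 0.5676 -0.0079  0.13  ] rect mm [570.2578  -8.7447] [89.2593 19.79  ] 28.537044525146484 zmax 0.13697396518069618
```

```bash
cat > plan.py <<'E'
from h import *
import json
def Rdown(ydir_deg):
    a=np.radians(ydir_deg); y=np.array([np.cos(a),np.sin(a),0]); z=np.array([0,0,-1.]); return np.c_[np.cross(y,z),y,z]
def plan(wps,claw,dig=4):
    """wps: list of (pos, ydir_deg, nrows)"""
    o=get_obs(); p=np.array(o['eef_pos']); R=Ro.from_rotvec(o['orientation']).as_matrix(); rows=[]
    for pos,yd,n in wps:
        p0=p.copy(); T=Ro.from_matrix(Rdown(yd)); rv=(Ro.from_matrix(R).inv()*T).as_rotvec(); R0=R.copy()
        for k in range(1,n+1):
            pt=p0+(np.array(pos)-p0)*k/n; Rt=R0@Ro.from_rotvec(rv*k/n).as_matrix()
            dp=np.round(R.T@(pt-p)/.4,dig); an=np.round(Ro.from_matrix(R.T@Rt).as_rotvec()/(np.pi/2),dig)
            p=p+R@(dp*.4); R=R@Ro.from_rotvec(an*np.pi/2).as_matrix()
            rows.append({'dp':(dp+0).tolist(),'angular':(an+0).tolist(),'claw':claw})
    print('t',o['time'],'now',np.round(o['eef_pos'],4),'F',np.round(o['force'],2),'grip',round(o['grip_width'],3)); print(json.dumps(rows))
E
python3 -c "
from plan import *
plan([((.4745,-.133,.30),-13.5,12)],100)
print(camera_info('wrist'))"
```

```text
t 0.9 now [ 0.2414 -0.6304  0.2313] F [ 0.4  -0.72  0.23] grip 1.007
[{"dp": [0.0824, -0.0794, -0.0143], "angular": [0.0, 0.0, -0.0514], "claw": 100}, {"dp": [0.0885, -0.0725, -0.0143], "angular": [0.0, 0.0, -0.0515], "claw": 100}, {"dp": [0.0941, -0.0651, -0.0143], "angular": [0.0, 0.0, -0.0514], "claw": 100}, {"dp": [0.0991, -0.0573, -0.0144], "angular": [0.0, 0.0, -0.0514], "claw": 100}, {"dp": [0.1033, -0.0491, -0.0143], "angular": [0.0, 0.0, -0.0514], "claw": 100}, {"dp": [0.107, -0.0406, -0.0143], "angular": [0.0, 0.0, -0.0515], "claw": 100}, {"dp": [0.1099, -0.0319, -0.0143], "angular": [0.0, 0.0, -0.0514], "claw": 100}, {"dp": [0.1121, -0.0228, -0.0143], "angular": [0.0, 0.0, -0.0514], "claw": 100}, {"dp": [0.1136, -0.0138, -0.0143], "angular": [0.0, 0.0, -0.0515], "claw": 100}, {"dp": [0.1144, -0.0045, -0.0143], "angular": [0.0, 0.0, -0.0514], "claw": 100}, {"dp": [0.1143, 0.0047, -0.0143], "angular": [0.0, 0.0, -0.0514], "claw": 100}, {"dp": [0.1136, 0.0139, -0.0144], "angular": [0.0, 0.0, -0.0514], "claw": 100}]
{'fx': 297.28283000744, 'fy': 297.28283000744, 'cx': 319.1004104173367, 'cy': 193.5922740429699, 'mount': array([[ 5.05559383e-04, -9.66085215e-01, -2.58222971e-01,
         6.40650293e-02],
       [ 9.99999822e-01,  4.06730532e-04,  4.36146096e-04,
         2.01630772e-06],
       [-3.16327128e-04, -2.58223145e-01,  9.66085248e-01,
        -1.42170879e-01],
       [ 0.00000000e+00,  0.00000000e+00,  0.00000000e+00,
         1.00000000e+00]])}
```

>>> {"fn": "carry_out", "kwargs": {"targets": [{"dp":[0.0824,-0.0794,-0.03],"angular":[0,0,-0.0514],"claw":100},{"dp":[0.0885,-0.0725,-0.03],"angular":[0,0,-0.0514],"claw":100},{"dp":[0.0941,-0.0651,-0.03],"angular":[0,0,-0.0514],"claw":100},{"dp":[0.099,-0.0573,-0.03],"angular":[0,0,-0.0514],"claw":100},{"dp":[0.1033,-0.0491,-0.03],"angular":[0,0,-0.0514],"claw":100},{"dp":[0.107,-0.0406,-0.022],"angular":[0,0,-0.0514],"claw":100},{"dp":[0.11,-0.0319,0],"angular":[0,0,-0.0514],"claw":100},{"dp":[0.112,-0.0228,0],"angular":[0,0,-0.0514],"claw":100},{"dp":[0.1136,-0.0138,0],"angular":[0,0,-0.0514],"claw":100},{"dp":[0.1144,-0.0045,0],"angular":[0,0,-0.0514],"claw":100},{"dp":[0.1143,0.0047,0],"angular":[0,0,-0.0514],"claw":100},{"dp":[0.1136,0.0139,0],"angular":[0,0,-0.0514],"claw":100}]}}

```text
time: 2.4
eef_pos: [0.4751, -0.1318, 0.3004]
orientation: [2.465, 1.947, 0.0]
force: [0.4, -1.1, 0.1]
grip_width: 1.002
grasp_force: 0.0
```

Run:
```python
from plan import *
np.set_printoptions(precision=4,suppress=True)
V,U=np.mgrid[0:400,0:640]
o=get_obs(); im,d=camera('wrist'); cv2.imwrite('pics/w1.png',im[:,:,::-1])
print(Ro.from_rotvec(o['orientation']).as_matrix())
P=world('wrist',U.ravel(),V.ravel(),d.ravel(),o); ok=d.ravel()>0
for n,lo,hi in [('grip',(.40,-.21,.135),(.54,-.05,.16)),('blocktop',(.40,-.21,.03),(.54,-.05,.045))]:
    q=P[ok&np.all((P>lo)&(P<hi),1)]; r=cv2.minAreaRect((q[:,:2]*1000).astype(np.float32)); print(n,len(q),q.mean(0),r,np.percentile(q[:,2],[50,95]))
plan([((.4745,-.133,.20),-13.5,3)],100)
```

```text
[[ 0.2316  0.9728  0.0007]
 [ 0.9728 -0.2316 -0.0003]
 [-0.0002  0.0007 -1.    ]]
grip 1435 [ 0.4747 -0.1327  0.1437] ((474.143310546875, -134.46087646484375), (89.77301788330078, 17.979698181152344), 77.42505645751953) [0.1438 0.1454]
blocktop 1841 [ 0.4766 -0.1247  0.0373] ((474.08563232421875, -133.73667907714844), (118.67158508300781, 49.32417678833008), 77.44342041015625) [0.0374 0.0387]
t 2.45 now [ 0.4776 -0.1252  0.3006] F [2.29 4.86 1.01] grip 0.995
[{"dp": [-0.0073, -0.0013, 0.0838], "angular": [0.0004, -0.0008, 0.0027], "claw": 100}, {"dp": [-0.0071, -0.0012, 0.0839], "angular": [0.0004, -0.0008, 0.0028], "claw": 100}, {"dp": [-0.0071, -0.0011, 0.0839], "angular": [0.0004, -0.0008, 0.0027], "claw": 100}]
```

View pics/w1.png

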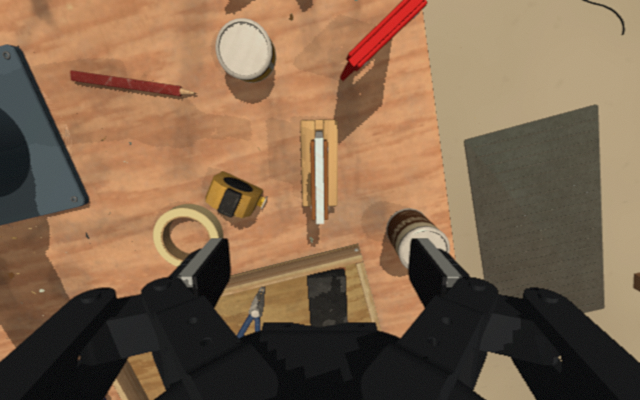

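The template's white top edge is at (319,180), square between the fingers and clear of the tin and the tape. I descend partway and let the arm settle.

>>> {"fn": "carry_out", "kwargs": {"targets": [{"dp":[0,0,0.09],"angular":[0,0,0],"claw":100},{"dp":[0,0,0.09],"angular":[0,0,0],"claw":100},{"dp":[0,0,0.09],"angular":[0,0,0],"claw":100},{"dp":[0,0,0.05],"angular":[0,0,0],"claw":100},{"dp":[0,0,0],"angular":[0,0,0],"claw":100},{"dp":[0,0,0],"angular":[0,0,0],"claw":100}]}}

```text
time: 3.2
eef_pos: [0.4751, -0.1332, 0.173]
orientation: [2.467, 1.943, 0.001]
force: [-0.1, -1.2, 0.1]
grip_width: 1.0
grasp_force: 0.0
```

Run:
```python
from plan import *
print(get_obs()['joint_positions'], Ro.from_rotvec(get_obs()['orientation']).as_matrix())
plan([((.4742,-.134,.112),-12.8,3)],100)
```

```text
[ 0.43335068  0.39024375 -0.35060404  1.97775033  0.18289414  0.80242284
 -0.25681664] [[ 2.34145792e-01  9.72200825e-01  1.14217679e-03]
 [ 9.72201495e-01 -2.34145669e-01 -2.42439665e-04]
 [ 3.17357059e-05  1.16719221e-03 -9.99999318e-01]]
t 3.2 now [ 0.4751 -0.1332  0.173 ] F [-0.15 -1.18  0.15] grip 1.0
[{"dp": [-0.0008, -0.0007, 0.0508], "angular": [0.0002, 0.0, -0.0027], "claw": 100}, {"dp": [-0.0008, -0.0006, 0.0508], "angular": [0.0003, 0.0, -0.0028], "claw": 100}, {"dp": [-0.0008, -0.0007, 0.0508], "angular": [0.0002, 0.0, -0.0027], "claw": 100}]
```

>>> {"fn": "carry_out", "kwargs": {"targets": [{"dp":[-0.001,-0.001,0.05],"angular":[0,0,-0.003],"claw":100},{"dp":[-0.001,-0.001,0.05],"angular":[0,0,-0.003],"claw":100},{"dp":[0,0,0.052],"angular":[0,0,-0.002],"claw":60},{"dp":[0,0,0],"angular":[0,0,0],"claw":40},{"dp":[0,0,0],"angular":[0,0,0],"claw":30},{"dp":[0,0,0],"angular":[0,0,0],"claw":0},{"dp":[0,0,0],"angular":[0,0,0],"claw":0},{"dp":[0,0,0],"angular":[0,0,0],"claw":0},{"dp":[0,0,0],"angular":[0,0,0],"claw":0}]}}

```text
time: 4.32
eef_pos: [0.4746, -0.1339, 0.1126]
orientation: [2.454, 1.958, 0.002]
force: [-0.3, 0.1, 8.2]
grip_width: 0.202
grasp_force: 59.8
```

>>> {"fn": "carry_out", "kwargs": {"targets": [{"dp":[0,0,-0.02],"angular":[0,0,0],"claw":0},{"dp":[0,0,-0.04],"angular":[0,0,0],"claw":0},{"dp":[0,0,-0.06],"angular":[0,0,0],"claw":0},{"dp":[0,0,-0.08],"angular":[0,0,0],"claw":0},{"dp":[0,0,-0.05],"angular":[0,0,0],"claw":0},{"dp":[0,0,0],"angular":[0,0,0],"claw":0},{"dp":[0,0,0],"angular":[0,0,0],"claw":0}]}}

```text
time: 5.2
eef_pos: [0.4731, -0.1337, 0.2107]
orientation: [-2.455, -1.959, 0.001]
force: [-0.5, 0.5, -2.2]
grip_width: 0.202
grasp_force: 59.0
```

Run:
```python
from plan import *
s=np.array([.5187,.2021]); ax=np.array([np.cos(np.radians(17)),np.sin(np.radians(17))])
q=s-.122*ax; print(q,np.hypot(*q))
plan([((*q,.212),17,9)],0,3)
```

```text
[0.40203082 0.16643065] 0.435118308026716
t 5.2 now [ 0.4731 -0.1337  0.2107] F [-0.49  0.5  -2.2 ] grip 0.202
[{"dp": [0.077, -0.038, 0.0], "angular": [0.0, 0.0, -0.037], "claw": 0}, {"dp": [0.079, -0.033, -0.001], "angular": [0.0, 0.0, -0.037], "claw": 0}, {"dp": [0.081, -0.029, 0.0], "angular": [0.0, 0.0, -0.036], "claw": 0}, {"dp": [0.082, -0.023, 0.0], "angular": [0.0, 0.0, -0.037], "claw": 0}, {"dp": [0.083, -0.02, -0.001], "angular": [0.0, 0.0, -0.037], "claw": 0}, {"dp": [0.085, -0.014, 0.0], "angular": [0.0, 0.0, -0.037], "claw": 0}, {"dp": [0.085, -0.009, 0.0], "angular": [0.0, 0.0, -0.037], "claw": 0}, {"dp": [0.086, -0.005, -0.001], "angular": [-0.001, 0.0, -0.036], "claw": 0}, {"dp": [0.085, 0.001, 0.0], "angular": [0.0, 0.0, -0.037], "claw": 0}]
```

>>> {"fn": "carry_out", "kwargs": {"targets": [{"dp":[0.04,-0.02,0],"angular":[0,0,-0.018],"claw":0},{"dp":[0.077,-0.035,0],"angular":[0,0,-0.037],"claw":0},{"dp":[0.08,-0.031,0],"angular":[0,0,-0.037],"claw":0},{"dp":[0.081,-0.026,0],"angular":[0,0,-0.037],"claw":0},{"dp":[0.083,-0.022,0],"angular":[0,0,-0.037],"claw":0},{"dp":[0.084,-0.016,0],"angular":[0,0,-0.037],"claw":0},{"dp":[0.085,-0.011,0],"angular":[0,0,-0.037],"claw":0},{"dp":[0.085,-0.007,0],"angular":[0,0,-0.037],"claw":0},{"dp":[0.086,-0.002,0],"angular":[0,0,-0.037],"claw":0},{"dp":[0.042,0,0],"angular":[0,0,-0.018],"claw":0},{"dp":[0,0,0],"angular":[0,0,0],"claw":0},{"dp":[0,0,0],"angular":[0,0,0],"claw":0}]}}

```text
time: 6.7
eef_pos: [0.4021, 0.165, 0.211]
orientation: [1.869, 2.525, -0.002]
force: [-0.7, -0.1, -2.2]
grip_width: 0.199
grasp_force: 58.9
```

Run:
```python
from plan import *
np.set_printoptions(precision=4,suppress=True)
V,U=np.mgrid[0:400,0:640]
o=get_obs(); im,d=camera('wrist'); cv2.imwrite('pics/w2.png',im[:,:,::-1]); np.save('w2.npy',d); np.save('w2o.npy',np.r_[o['eef_pos'],o['orientation']])
print(o['eef_pos'],Ro.from_rotvec(o['orientation']).as_matrix(),o['joint_positions'])
P=world('wrist',U.ravel(),V.ravel(),d.ravel(),o); ok=d.ravel()>0
for n,lo,hi in [('uprighttop',(.45,.08,.143),(.6,.3,.154)),('peg',(.41,.12,.132),(.50,.24,.15)),('base',(.42,.08,.013),(.66,.33,.023))]:
    q=P[ok&np.all((P>lo)&(P<hi),1)]
    if len(q)>5: r=cv2.minAreaRect((q[:,:2]*1000).astype(np.float32)); print(n,len(q),q.mean(0),r,np.percentile(q[:,2],[5,50,95]))
for t in ['peg_tip','peg_root','eye','stand','flap','pad']:
    for r in pinpoint('wrist',t)[:1]:
        u,v=r['pixel']; print(t,r['conf'],r['pixel'],world('wrist',u,v,d[int(v),int(u)],o))
```

```text
[0.4021 0.165  0.211 ] [[-0.2921  0.9564 -0.0007]
 [ 0.9564  0.2921 -0.0009]
 [-0.0007 -0.0009 -1.    ]] [-0.0174  0.2855 -0.6114  2.0493  0.2139  0.8688 -0.4526]
uprighttop 4615 [0.5116 0.2021 0.1464] ((490.6901550292969, 192.8035888671875), (87.67559051513672, 99.78504943847656), 17.233299255371094) [0.1436 0.1469 0.1484]
peg 2015 [0.4695 0.188  0.1428] ((464.9880065917969, 190.61680603027344), (72.17953491210938, 31.774002075195312), 6.456482410430908) [0.1368 0.1439 0.1457]
base 5341 [0.4998 0.2152 0.0176] ((526.6576538085938, 204.08404541015625), (119.93619537353516, 128.24749755859375), 17.016366958618164) [0.0162 0.0175 0.0189]
peg_tip 0.56 [358.5, 204.6] [[0.4604 0.1373 0.0002]]
peg_root 0.66 [485.7, 202.4] [[0.5158 0.203  0.1462]]
stand 0.58 [423.5, 169.1] [[0.5139 0.2035 0.0171]]Traceback (most recent call last):
  File "<stdin>", line 11, in <module>
ValueError: it knows: block, eye, oil_bottle, peg_root, peg_tip, stand, template, wax_tin
```

View pics/w2.png

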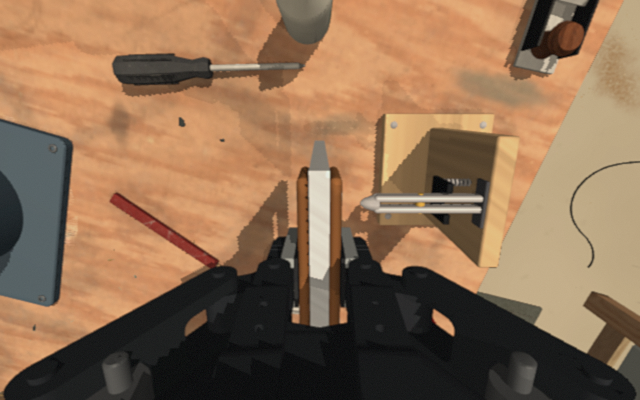

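The wrist view shows the peg from tip (362,202) to root (485,203), the brass flap at about (420,204), and the black pad with its spring at about (440,185). Now I compute the stand-frame geometry and the pad's position.

```bash
python3 - <<'E'
from plan import *
np.set_printoptions(precision=1,suppress=True)
V,U=np.mgrid[0:400,0:640]; d=np.load('w2.npy'); s=np.load('w2o.npy'); o={'eef_pos':s[:3],'orientation':s[3:]}
P=world('wrist',U.ravel(),V.ravel(),d.ravel(),o); ok=d.ravel()>0
a=np.radians(17.0); M=np.array([[np.cos(a),np.sin(a)],[-np.sin(a),np.cos(a)]])
S=P.copy(); S[:,:2]=(P[:,:2]-[.5187,.2021])@M.T; S*=1000
im=cv2.imread('pics/w2.png').reshape(-1,3)
pk=ok&(abs(S[:,1])<12)&(S[:,2]>138)&(S[:,2]<149)
for x in range(-96,20,6):
    q=S[pk&(abs(S[:,0]-x)<3)]
    if len(q): print('peg x',x,len(q),'y',np.percentile(q[:,1],[2,50,98]),'z',np.percentile(q[:,2],[5,50,95]))
up=ok&(S[:,2]>144)&(S[:,2]<153)&(abs(S[:,1])>15)
for y in (-40,-25,25,40):
    q=S[up&(abs(S[:,1]-y)<5)]; print('up',y,np.percentile(q[:,0],[2,50,98]),q[:,2].mean())
pd=ok&(S[:,1]>8)&(S[:,1]<17)&(S[:,2]>108)&(S[:,2]<152)&(S[:,0]>-60)&(S[:,0]<-2)
for x in range(-58,0,3):
    k=pd&(abs(S[:,0]-x)<1.5)
    if k.sum(): print('pad',x,k.sum(),S[k,2].mean(),S[k,1].mean(),im[k].mean(0))
hsv=cv2.cvtColor(im.reshape(400,640,3),cv2.COLOR_BGR2HSV).reshape(-1,3)
k=pk&(hsv[:,1]>90)&(S[:,0]<-5)
print('brass',k.sum(),S[k].mean(0),np.percentile(S[k],[2,98],axis=0))
# template top strips in tool frame
R=Ro.from_rotvec(s[3:]).as_matrix(); T=(P-s[:3])@R*1000
g=ok&(abs(T[:,1])<12)&(T[:,2]<-20)&(T[:,2]>-45)&(T[:,0]>15)&(T[:,0]<60)
print('templ top', np.percentile(T[g],[2,50,98],axis=0));
E
cat > /dev/null; python3 -c "
import cv2; a=cv2.imread('pics/w2.png')[140:270,340:520]; cv2.imwrite('pics/w2c.png',cv2.resize(a,None,fx=4.4,fy=4.4,interpolation=cv2.INTER_CUBIC))"
```

```text
peg x -90 77 y [-3.4  0.5  4.1] z [140.1 142.6 144.6]
peg x -84 138 y [-5.5  1.2  5.8] z [140.5 144.3 145.8]
peg x -78 133 y [-6.2  1.2  6.5] z [139.9 144.6 145.9]
peg x -72 130 y [-6.2  2.   6.5] z [139.8 144.4 145.7]
peg x -66 133 y [-6.3 -1.8  6.5] z [140.1 144.2 145.8]
peg x -60 135 y [-6.2 -1.6  6.4] z [139.4 144.2 145.6]
peg x -54 139 y [-6.2 -0.3  6.5] z [139.7 144.3 145.6]
peg x -48 161 y [-6.2  0.4  7.1] z [140.3 144.1 145.7]
peg x -42 132 y [-6.1 -1.9  6.3] z [139.2 144.5 145.9]
peg x -36 131 y [-6.2  2.   6.4] z [139.5 144.3 145.5]
peg x -30 222 y [-11.5   0.1  11.6] z [139.2 143.7 145.5]
peg x -24 144 y [-8.8 -2.  10.5] z [139.4 144.2 145.6]
peg x -18 134 y [-6.3  2.4  6.6] z [139.6 144.2 145.6]
peg x -12 134 y [-6.1 -2.   6.3] z [139.5 144.4 145.7]
peg x -6 292 y [-11.3   0.4  11.5] z [139.3 144.5 147.1]
peg x 0 283 y [-11.3   0.2  11.4] z [145.7 147.1 148.4]
peg x 6 259 y [-11.3   0.6  11.4] z [146.6 147.6 148.6]
peg x 12 190 y [-11.3   0.3  11.6] z [146.4 147.3 148.5]
up -40 [-1.7  5.  13.3] 147.15995845405644
up -25 [-1.8  4.8 13.3] 147.27492098178155
up 25 [-2.1  5.1
[... 248 characters left out ...]
4517 [42.8 55.  65.4]
pad -22 7 120.13626571133041 13.70926611293773 [ 85.3  97.  107.9]
pad -19 10 121.21320128436835 12.733392628451735 [105.7 116.  125.1]
pad -16 15 120.5847224941184 12.432880541474715 [102.7 112.5 121.5]
pad -13 29 120.7398466182122 11.380806163884161 [ 97.4 107.  116.2]
pad -10 34 121.03737812262186 11.656212635513114 [72.  79.6 86.3]
pad -7 28 120.99136544839179 11.653570260407564 [67.8 75.  81.5]
pad -4 180 138.13226263675602 12.406837170248188 [47.1 49.6 52.4]
pad -1 19 130.1255620160518 13.167635441052289 [55.6 72.4 88. ]
brass 68 [-45.6   0.5 142. ] [[-51.5 -10.8 138.9]
 [-25.8  10.7 143.8]]
templ top [[ 15.7  -9.5 -33. ]
 [ 30.6  -1.1 -31.2]
 [ 44.7   7.5 -23.9]]
```

View pics/w2c.png

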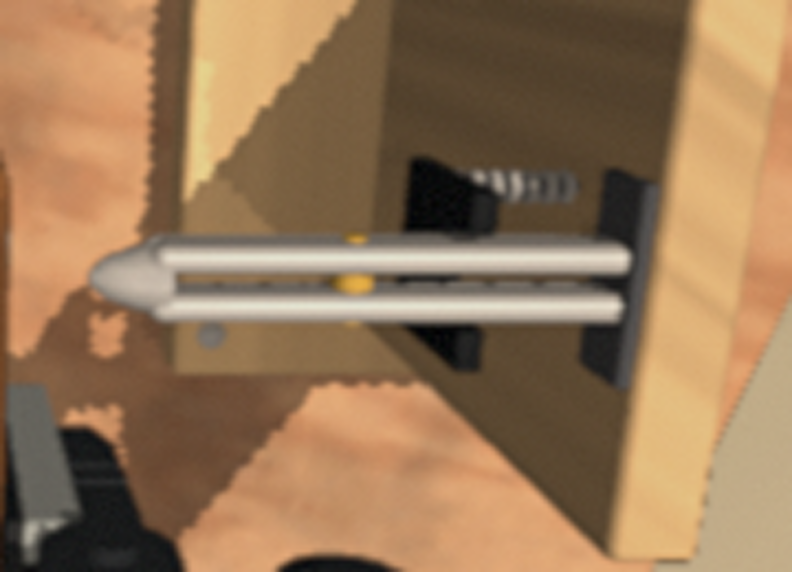

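Run:
```python
from plan import *
np.set_printoptions(precision=1,suppress=True)
V,U=np.mgrid[0:400,0:640]; d=np.load('w2.npy'); s=np.load('w2o.npy'); o={'eef_pos':s[:3],'orientation':s[3:]}
P=world('wrist',U.ravel(),V.ravel(),d.ravel(),o); ok=d.ravel()>0
a=np.radians(17.0); M=np.array([[np.cos(a),np.sin(a)],[-np.sin(a),np.cos(a)]])
S=P.copy(); S[:,:2]=(P[:,:2]-[.5187,.2021])@M.T; S*=1000
hsv=cv2.cvtColor(cv2.imread('pics/w2.png'),cv2.COLOR_BGR2HSV).reshape(-1,3)
k=ok&(hsv[:,1]>110)&(abs(S[:,1])<9)&(S[:,2]>136)&(S[:,2]<149)&(S[:,0]<-20)
print(np.c_[U.ravel()[k],V.ravel()[k],S[k]])
f=ok&(abs(S[:,1])>9)&(abs(S[:,1])<15)&(S[:,2]>118)&(S[:,2]<139)&(S[:,0]>-40)&(S[:,0]<-26)
print('face',f.sum(),np.percentile(S[f,0],[5,25,50,75,95]))
for z in (116,121,126,131,136,141):
    g=f&(abs(S[:,2]-z)<2.5); print(z,g.sum(),np.median(S[g,0]) if g.any() else '')
t=ok&(S[:,2]>142)&(S[:,2]<147)&(abs(S[:,1])>9)&(abs(S[:,1])<15)&(S[:,0]<-15)&(S[:,0]>-40); print('padtop',np.percentile(S[t,0],[3,50,97]))
sw=np.r_[s[:2]-[.5187,.2021]]@M.T*1000; print('tcp in stand',sw)
```

```text
[[443.  190.  -30.5   8.7 136.9]
 [418.  193.  -50.    7.  139.5]
 [419.  193.  -49.5   7.2 140.1]
 [420.  193.  -48.2   6.8 138.6]
 [421.  193.  -47.8   7.1 139.7]
 [422.  193.  -47.2   7.2 140. ]
 [423.  193.  -46.4   7.1 139.7]
 [418.  194.  -49.9   6.3 139.6]
 [419.  194.  -49.5   6.5 140.5]
 [420.  194.  -49.1   6.7 141.3]
 [421.  194.  -48.4   6.8 141.5]
 [422.  194.  -47.9   7.  142.2]
 [423.  194.  -46.7   6.7 141. ]
 [418.  202.  -50.5   1.  142.8]
 [419.  202.  -49.7   1.  142.7]
 [420.  202.  -49.    1.  142.6]
 [421.  202.  -48.2   1.  142.6]
 [422.  202.  -47.7   1.1 143.2]
 [423.  202.  -47.    1.1 143.2]
 [415.  203.  -51.5  -0.8 139.4]
 [416.  203.  -51.3  -0.3 141. ]
 [417.  203.  -50.5  -0.4 140.7]
 [418.  203.  -50.3   0.1 142.3]
 [419.  203.  -49.4  -0.  141.9]
 [420.  203.  -48.8   0.1 142.4]
 [421.  203.  -48.4   0.4 143.1]
 [422.  203.  -47.3   0.1 142.2]
 [423.  203.  -46.8   0.3 142.9]
 [424.  203.  -45.8   0.  142.1]
 [415.  204.  -51.6  -1.4 139.8]
 [416.  204.  -51.   -1.3 140.4]
 [417.  204.  -51.1  -0.5 142.8]
 [418.  204.  -50.4  -0.5 143. ]
 [419.  204
[... 169 characters left out ...]
45.9  -0.6 142.6]
 [416.  205.  -51.5  -1.6 141.8]
 [417.  205.  -50.7  -1.6 141.9]
 [418.  205.  -50.3  -1.4 142.6]
 [419.  205.  -49.5  -1.4 142.5]
 [420.  205.  -48.9  -1.3 142.9]
 [421.  205.  -47.8  -1.6 141.9]
 [422.  205.  -47.4  -1.2 143. ]
 [423.  205.  -46.   -1.8 141.2]
 [424.  205.  -45.3  -1.8 141.1]
 [419.  206.  -49.7  -1.9 143.4]
 [420.  206.  -49.1  -1.8 143.8]
 [421.  206.  -48.2  -1.9 143.4]
 [422.  206.  -47.2  -2.2 142.4]]
face 128 [-31.  -30.8 -30.6 -30.4 -30.1]
116 3 -30.145290428376082
121 18 -30.56922785594915
126 25 -30.48412155205845
131 36 -30.58300240974159
136 44 -30.709141569775873
141 2 -30.50704641077097
padtop [-30.9 -28.8 -26. ]
tcp in stand [-122.3   -1.4]
```

>>> {"fn": "carry_out", "kwargs": {"targets": [{"dp":[0.002,0,0.035],"angular":[0,0,0],"claw":0},{"dp":[0.002,0,0.04],"angular":[0,0,0],"claw":0},{"dp":[0,0,0.033],"angular":[0,0,0],"claw":0},{"dp":[0,0,0],"angular":[0,0,0],"claw":0},{"dp":[0,0,0],"angular":[0,0,0],"claw":0}]}}

```text
time: 7.58
eef_pos: [0.4018, 0.1678, 0.1682]
orientation: [-1.867, -2.527, -0.0]
force: [-0.3, -0.4, -2.2]
grip_width: 0.205
grasp_force: 58.8
```

```bash
cat > st.py <<'E'
from plan import *
a=np.radians(17.0); M=np.array([[np.cos(a),np.sin(a)],[-np.sin(a),np.cos(a)]])
def stand(o):
    p=np.array(o['eef_pos']); f=np.array(o['force']); return np.round(np.r_[M@(p[:2]-[.5187,.2021]),p[2]]*1000,1), np.round(np.r_[M@f[:2],f[2]],2)
E
python3 - <<'E'
from st import *
np.set_printoptions(precision=2,suppress=True)
V,U=np.mgrid[0:400,0:640]
o=get_obs(); print(stand(o)); im,d=camera('wrist'); cv2.imwrite('pics/w3.png',im[:,:,::-1])
P=world('wrist',U.ravel(),V.ravel(),d.ravel(),o); R=Ro.from_rotvec(o['orientation']).as_matrix(); T=(P-o['eef_pos'])@R*1000; ok=d.ravel()>0
g=ok&(abs(T[:,1])<4)&(T[:,2]<-26)&(T[:,2]>-40)&(T[:,0]>-10)&(T[:,0]<70); print(np.percentile(T[g],[1,5,50,95,99],axis=0))
for x in (25,30,35,40):
    k=ok&(abs(T[:,0]-x)<2.5)&(abs(T[:,1])<14)&(T[:,2]<-24)&(T[:,2]>-40); print(x,np.percentile(T[k,1],[1,99]))
im,d=camera('scene'); cv2.imwrite('pics/s3.png',im[:,:,::-1])
for r in pinpoint('scene','eye')[:3]: 
    u,v=r['pixel'];print(r['conf'],r['pixel'])
R=Ro.from_rotvec(o['orientation']).as_matrix()
print('exp eye',proj('scene',np.array(o['eef_pos'])+R@[0,0,.028]),'peg tip',proj('scene',np.r_[[.5187,.2021]-.093*np.array([np.cos(a),np.sin(a)]),.14]))
x0,y0=[int(t) for t in proj('scene',np.array(o['eef_pos']))]
c=cv2.imread('pics/s3.png')[y0-60:y0+90,x0-110:x0+90]; cv2.imwrite('pics/s3c.png',cv2.resize(c,None,fx=4,fy=4,interpolation=cv2.INTER_CUBIC)); print(x0,y0)
E
```

```text
(array([-121.9,    1.4,  168.2]), array([-0.43, -0.27, -2.15]))
[[ -9.27  -3.93 -33.34]
 [ -6.61  -3.59 -32.89]
 [ 20.07   0.   -31.86]
 [ 42.88   3.57 -29.78]
 [ 44.69   3.94 -28.48]]
25 [-9.99  7.69]
30 [-9.88  7.59]
35 [-9.77  7.89]
40 [-9.63  7.77]
0.78 [307.4, 162.5]
0.67 [328.8, 226.3]
0.54 [267.1, 212.8]
exp eye (np.float64(329.5125991606411), np.float64(227.37741142508463)) peg tip (np.float64(314.2888766633628), np.float64(223.67000414113508))
329 217
```

View pics/s3c.png

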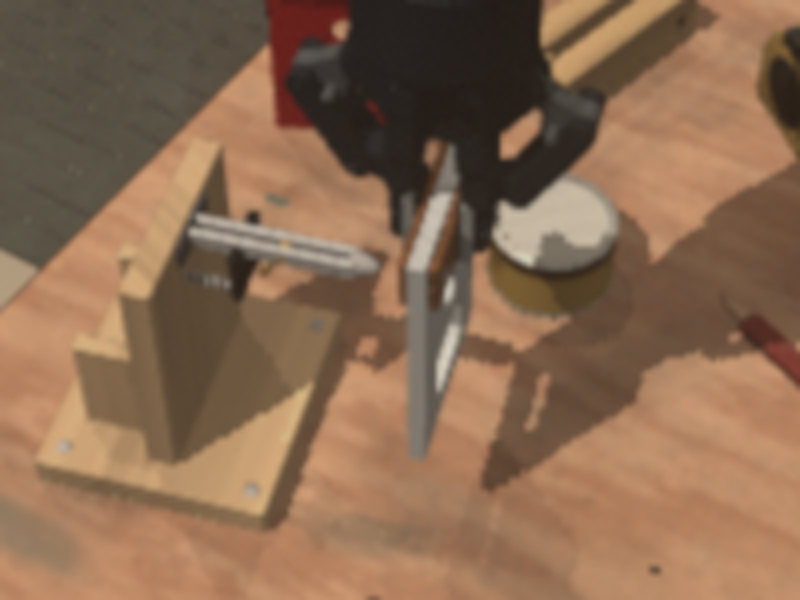

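The scene view shows the plate upright, with its eye in line with the peg's nose at (380,263) in the crop. I advance over the nose.

>>> {"fn": "carry_out", "kwargs": {"targets": [{"dp":[-0.003,0.015,0],"angular":[0,0,0],"claw":0},{"dp":[0,0.02,0],"angular":[0,0,0],"claw":0},{"dp":[0,0.02,0],"angular":[0,0,0],"claw":0},{"dp":[0,0.01,0],"angular":[0,0,0],"claw":0},{"dp":[0,0.01,0],"angular":[0,0,0],"claw":0},{"dp":[0,0.01,0],"angular":[0,0,0],"claw":0},{"dp":[0,0,0],"angular":[0,0,0],"claw":0},{"dp":[0,0,0],"angular":[0,0,0],"claw":0}]}}

```text
time: 8.72
eef_pos: [0.4344, 0.1764, 0.1681]
orientation: [-1.867, -2.526, 0.0]
force: [0.3, -0.3, -2.5]
grip_width: 0.198
grasp_force: 58.9
```

```bash
python3 -c "
from st import *
print(stand(get_obs()))"
```

```text
(array([-8.820e+01,  1.000e-01,  1.681e+02]), array([ 0.17, -0.41, -2.54]))
```

>>> {"fn": "carry_out", "kwargs": {"targets": [{"dp":[0,0.01,0],"angular":[0,0,0],"claw":0},{"dp":[0,0.01,0],"angular":[0,0,0],"claw":0},{"dp":[0,0.01,0],"angular":[0,0,0],"claw":0},{"dp":[0,0.008,0],"angular":[0,0,0],"claw":0},{"dp":[0,0,0],"angular":[0,0,0],"claw":0},{"dp":[0,0,0],"angular":[0,0,0],"claw":0},{"dp":[0,0,0.004],"angular":[0,0,0],"claw":0},{"dp":[0,0,0.003],"angular":[0,0,0],"claw":0},{"dp":[0,0,0],"angular":[0,0,0],"claw":0}]}}

```text
time: 9.85
eef_pos: [0.4489, 0.1809, 0.1652]
orientation: [-1.867, -2.526, 0.0]
force: [-0.0, 0.3, -1.9]
grip_width: 0.202
grasp_force: 58.9
```

```bash
python3 -c "
from st import *
print(stand(get_obs()))"
```

```text
(array([-7.290e+01,  1.000e-01,  1.652e+02]), array([ 0.07,  0.26, -1.87]))
```

Free on the peg. Now I lower in small steps until the eye rests.

>>> {"fn": "carry_out", "kwargs": {"targets": [{"dp":[0,0,0.0015],"angular":[0,0,0],"claw":0},{"dp":[0,0,0],"angular":[0,0,0],"claw":0},{"dp":[0,0,0],"angular":[0,0,0],"claw":0}]}}

```text
time: 10.22
eef_pos: [0.449, 0.181, 0.1647]
orientation: [1.867, 2.527, 0.0]
force: [0.1, -0.5, -1.0]
grip_width: 0.198
grasp_force: 58.9
```

>>> {"fn": "carry_out", "kwargs": {"targets": [{"dp":[0,0,0.0015],"angular":[0,0,0],"claw":0},{"dp":[0,0,0],"angular":[0,0,0],"claw":0},{"dp":[0,0,0],"angular":[0,0,0],"claw":0}]}}

```text
time: 10.6
eef_pos: [0.449, 0.181, 0.1641]
orientation: [-1.867, -2.527, 0.0]
force: [0.8, 0.2, -1.2]
grip_width: 0.199
grasp_force: 58.9
```

>>> {"fn": "carry_out", "kwargs": {"targets": [{"dp":[0,0,0.0015],"angular":[0,0,0],"claw":0},{"dp":[0,0,0],"angular":[0,0,0],"claw":0},{"dp":[0,0,0],"angular":[0,0,0],"claw":0}]}}

```text
time: 10.98
eef_pos: [0.449, 0.1809, 0.1635]
orientation: [-1.867, -2.526, 0.0]
force: [-0.5, 0.6, -0.8]
grip_width: 0.2
grasp_force: 58.9
```

>>> {"fn": "carry_out", "kwargs": {"targets": [{"dp":[0,0,0.002],"angular":[0,0,0],"claw":0},{"dp":[0,0,0],"angular":[0,0,0],"claw":0},{"dp":[0,0,0],"angular":[0,0,0],"claw":0}]}}

```text
time: 11.35
eef_pos: [0.4492, 0.181, 0.163]
orientation: [1.867, 2.526, 0.001]
force: [-0.2, -0.4, 6.7]
grip_width: 0.201
grasp_force: 60.0
```

>>> {"fn": "carry_out", "kwargs": {"targets": [{"dp":[0,0,0.0015],"angular":[0,0,0],"claw":0},{"dp":[0,0,0],"angular":[0,0,0],"claw":0},{"dp":[0,0,0],"angular":[0,0,0],"claw":0}]}}

```text
time: 11.72
eef_pos: [0.4492, 0.1811, 0.1629]
orientation: [1.867, 2.526, 0.001]
force: [-2.9, -1.7, 12.2]
grip_width: 0.197
grasp_force: 61.2
```

>>> {"fn": "carry_out", "kwargs": {"targets": [{"dp":[0,0,-0.0027],"angular":[0,0,0],"claw":0},{"dp":[0,0.01,0],"angular":[0,0,0],"claw":0},{"dp":[0,0.01,0],"angular":[0,0,0],"claw":0},{"dp":[0,0.01,0],"angular":[0,0,0],"claw":0},{"dp":[0,0.01,0],"angular":[0,0,0],"claw":0},{"dp":[0,0,0],"angular":[0,0,0],"claw":0},{"dp":[0,0,0],"angular":[0,0,0],"claw":0}]}}

```text
time: 12.6
eef_pos: [0.4649, 0.1858, 0.1632]
orientation: [1.867, 2.526, 0.002]
force: [0.9, -0.8, -0.6]
grip_width: 0.2
grasp_force: 59.2
```

```bash
python3 -c "
from st import *
print(stand(get_obs()))"
```

```text
(array([-56.2,   0.2, 163.2]), array([ 0.58, -1.04, -0.63]))
```

>>> {"fn": "carry_out", "kwargs": {"targets": [{"dp":[0,0.008,0.001],"angular":[0,0,0],"claw":0},{"dp":[0,0.008,0],"angular":[0,0,0],"claw":0},{"dp":[0,0.008,0],"angular":[0,0,0],"claw":0},{"dp":[0,0.008,0],"angular":[0,0,0],"claw":0},{"dp":[0,0,0],"angular":[0,0,0],"claw":0},{"dp":[0,0,0],"angular":[0,0,0],"claw":0}]}}

```text
time: 13.35
eef_pos: [0.4763, 0.1892, 0.163]
orientation: [1.867, 2.526, -0.001]
force: [-1.4, -2.0, 5.7]
grip_width: 0.201
grasp_force: 59.9
```

>>> {"fn": "carry_out", "kwargs": {"targets": [{"dp":[0,0.006,0],"angular":[0,0,0],"claw":0},{"dp":[0,0.006,0],"angular":[0,0,0],"claw":0},{"dp":[0,0,0],"angular":[0,0,0],"claw":0},{"dp":[0,0,0],"angular":[0,0,0],"claw":0}]}}

```text
time: 13.85
eef_pos: [0.4806, 0.1905, 0.1629]
orientation: [-1.867, -2.526, 0.002]
force: [-3.0, -2.7, 6.6]
grip_width: 0.199
grasp_force: 60.1
```

```bash
python3 -c "
from st import *
print(stand(get_obs()))"
```

```text
(array([-3.980e+01,  1.000e-01,  1.629e+02]), array([-3.68, -1.73,  6.6 ]))
```

>>> {"fn": "carry_out", "kwargs": {"targets": [{"dp":[0,0.005,-0.0008],"angular":[0,0,0],"claw":0},{"dp":[0,0.005,0],"angular":[0,0,0],"claw":0},{"dp":[0,0.005,0],"angular":[0,0,0],"claw":0},{"dp":[0,0,0],"angular":[0,0,0],"claw":0},{"dp":[0,0,0],"angular":[0,0,0],"claw":0}]}}

```text
time: 14.48
eef_pos: [0.487, 0.1925, 0.1631]
orientation: [1.867, 2.526, 0.0]
force: [-1.7, -3.3, 2.1]
grip_width: 0.2
grasp_force: 59.5
```

```bash
python3 -c "
from st import *
print(stand(get_obs()))"
```

```text
(array([-3.310e+01,  1.000e-01,  1.631e+02]), array([-2.57, -2.67,  2.13]))
```

>>> {"fn": "carry_out", "kwargs": {"targets": [{"dp":[0,0.006,0],"angular":[0,0,0],"claw":0},{"dp":[0,0.006,0],"angular":[0,0,0],"claw":0},{"dp":[0,0,0],"angular":[0,0,0],"claw":0},{"dp":[0,0,0],"angular":[0,0,0],"claw":0}]}}

```text
time: 14.98
eef_pos: [0.491, 0.1937, 0.163]
orientation: [-1.867, -2.526, 0.002]
force: [-3.6, -3.5, 4.4]
grip_width: 0.204
grasp_force: 59.9
```

```bash
python3 -c "
from st import *
print(stand(get_obs()))"
```

```text
(array([-2.90e+01,  1.00e-01,  1.63e+02]), array([-4.47, -2.33,  4.38]))
```

>>> {"fn": "carry_out", "kwargs": {"targets": [{"dp":[-0.0008,0.004,0],"angular":[0,0,0],"claw":0},{"dp":[0,0.004,0],"angular":[0,0,0],"claw":0},{"dp":[0,0.003,0],"angular":[0,0,0],"claw":0},{"dp":[0,0.003,0],"angular":[0,0,0],"claw":0},{"dp":[0,0,0],"angular":[0,0,0],"claw":0},{"dp":[0,0,0],"angular":[0,0,0],"claw":0}]}}

```text
time: 15.72
eef_pos: [0.495, 0.1949, 0.1629]
orientation: [-1.866, -2.525, 0.005]
force: [-10.2, -3.9, 8.1]
grip_width: 0.203
grasp_force: 60.5
```

```bash
python3 -c "
from st import *
print(stand(get_obs()))
im,d=camera('wrist'); cv2.imwrite('pics/w4.png',im[:,:,::-1])
im2,d=camera('scene'); cv2.imwrite('pics/s4.png',im2[:,:,::-1])
a=cv2.resize(im[120:300,280:440,::-1],None,fx=2.5,fy=2.5,interpolation=2); b=cv2.resize(im2[180:270,225:325,::-1],None,fx=4,fy=4.999,interpolation=2)
cv2.imwrite('pics/c4.png',np.hstack([a,b[:450]]))"
```

```text
(array([-24.8,   0. , 162.9]), array([-10.91,  -0.77,   8.09]))
```

View pics/c4.png

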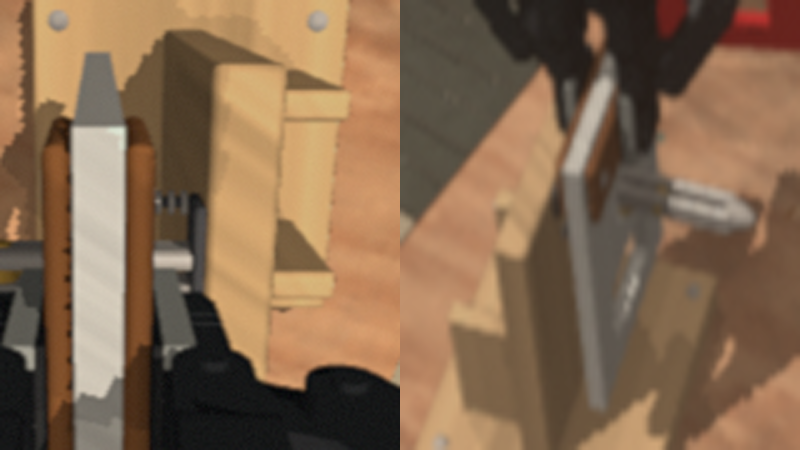

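The plate is on the peg between the pin (brass at far left of the crop) and the upright, and the flap isn't visible past it. I ease the downward load and go on in small steps.

>>> {"fn": "carry_out", "kwargs": {"targets": [{"dp":[0,0.002,-0.0015],"angular":[0,0,0],"claw":0},{"dp":[0,0.002,0],"angular":[0,0,0],"claw":0},{"dp":[0,0,0],"angular":[0,0,0],"claw":0},{"dp":[0,0,0],"angular":[0,0,0],"claw":0}]}}

```text
time: 16.32
eef_pos: [0.4964, 0.1953, 0.163]
orientation: [-1.865, -2.525, 0.006]
force: [-7.9, -3.3, 3.2]
grip_width: 0.205
grasp_force: 59.8
```

```bash
python3 -c "
from st import *
print(stand(get_obs()))"
```

```text
(array([-23.4,  -0. , 163. ]), array([-8.54, -0.83,  3.2 ]))
```

>>> {"fn": "carry_out", "kwargs": {"targets": [{"dp":[0,0.0015,0],"angular":[0,0,0],"claw":0},{"dp":[0,0.0015,0],"angular":[0,0,0],"claw":0},{"dp":[0,0,0],"angular":[0,0,0],"claw":0},{"dp":[0,0,0],"angular":[0,0,0],"claw":0}]}}

```text
time: 16.82
eef_pos: [0.4973, 0.1955, 0.163]
orientation: [-1.865, -2.525, 0.006]
force: [-8.8, -3.9, 4.0]
grip_width: 0.2
grasp_force: 59.8
```

```bash
python3 -c "
from st import *
print(stand(get_obs()))"
```

```text
(array([-22.4,  -0. , 163. ]), array([-9.54, -1.19,  4.01]))
```

>>> {"fn": "carry_out", "kwargs": {"targets": [{"dp":[0,0.0015,0],"angular":[0,0,0],"claw":0},{"dp":[0,0.001,0],"angular":[0,0,0],"claw":0},{"dp":[0,0,0],"angular":[0,0,0],"claw":0},{"dp":[0,0,0],"angular":[0,0,0],"claw":0}]}}

```text
time: 17.32
eef_pos: [0.4981, 0.1958, 0.163]
orientation: [-1.865, -2.525, 0.007]
force: [-9.0, -3.8, 5.3]
grip_width: 0.196
grasp_force: 59.9
```

```bash
python3 -c "
from st import *
print(stand(get_obs()))
im2,d=camera('scene'); im,d=camera('wrist'); cv2.imwrite('pics/s5.png',im2[:,:,::-1]); cv2.imwrite('pics/w5.png',im[:,:,::-1])
a=cv2.resize(im2[210:240,265:325,::-1],None,fx=13,fy=13,interpolation=2)
b=cv2.resize(im[190:250,270:370,::-1],None,fx=7.8,fy=3.3,interpolation=2)
cv2.imwrite('pics/c5.png',np.vstack([a,b]))"
```

```text
(array([-21.6,   0. , 163. ]), array([-9.7 , -0.99,  5.31]))
```

View pics/c5.png

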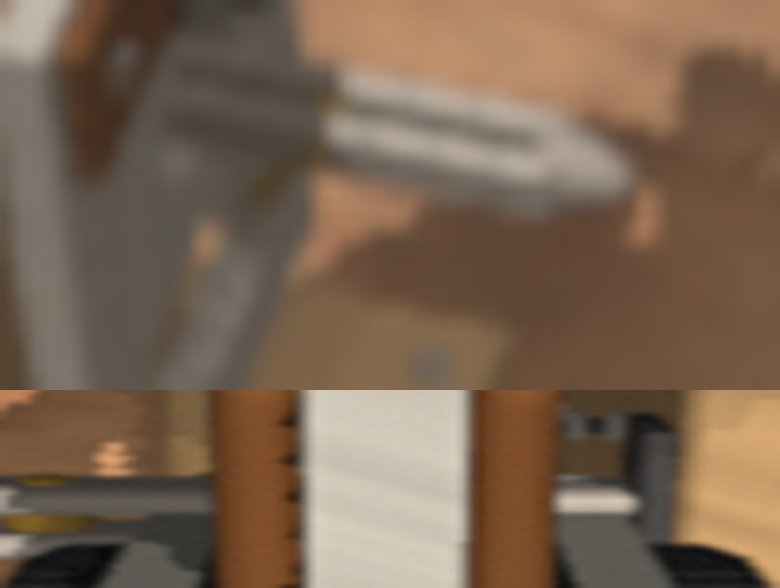

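```bash
python3 -c "
from st import *
np.set_printoptions(precision=1,suppress=True)
for t in (0,.2,.43):
  an=np.radians(30)+t
  for L in (0,13,26):
    x=(-48.2+L*np.sin(an))/1000; z=(140-L*np.cos(an))/1000
    u,v=proj('scene',np.r_[np.array([.5187,.2021])+M.T@[x,0],z]); print(t,L,'px',u,v,'crop',(u-265)*13,(v-210)*13)
a=[cv2.resize(cv2.imread(f'pics/s{i}.png')[205:240,265:300],None,fx=11,fy=11,interpolation=2) for i in (4,5)]
cv2.imwrite('pics/c6.png',np.hstack(a))"
```

```text
0 0 px 290.70394936860293 218.7960352372073 crop 334.15134179183815 114.3484580836948
0 13 px 287.6669529944872 222.09904469890068 crop 294.67038892833347 157.2875810857089
0 26 px 284.69411116579744 225.33228026413553 crop 256.0234451553667 199.31964343376194
0.2 0 px 290.70394936860293 218.7960352372073 crop 334.15134179183815 114.3484580836948
0.2 13 px 286.53372474820753 221.33844862175349 crop 279.9384217266979 147.3998320827953
0.2 26 px 282.44495555043994 223.83120200579992 crop 226.78442215571926 179.805626075399
0.43 0 px 290.70394936860293 218.7960352372073 crop 334.15134179183815 114.3484580836948
0.43 13 px 285.43386520941226 220.33963278088652 crop 265.6402477223594 134.41522615152473
0.43 26 px 280.2520701412151 221.85737061912755 crop 198.2769118357961 154.14581804865816
```

View pics/c6.png

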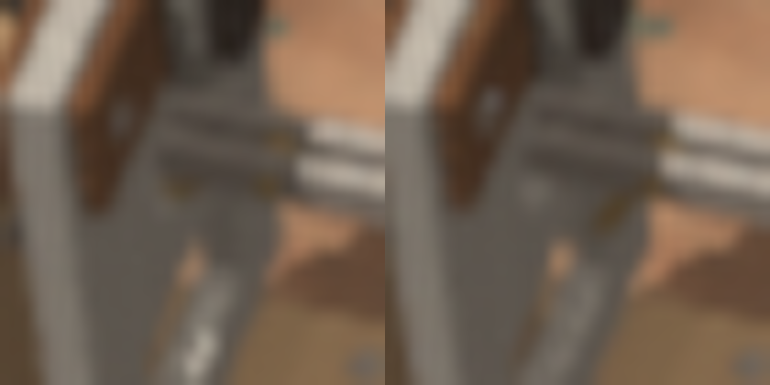

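Before-and-after crops: on the left the flap end is still up at (180,190). On the right it hangs from the pin at (660,140) down to (605,220), in front of the plate, which matches the projected 0 rad pose. I ease back to the flap with the grip still closed.

>>> {"fn": "carry_out", "kwargs": {"targets": [{"dp":[0,-0.005,-0.001],"angular":[0,0,0],"claw":0},{"dp":[0,-0.005,0],"angular":[0,0,0],"claw":0},{"dp":[0,-0.005,0],"angular":[0,0,0],"claw":0},{"dp":[0,-0.005,0],"angular":[0,0,0],"claw":0},{"dp":[0,0,0],"angular":[0,0,0],"claw":0},{"dp":[0,0,0],"angular":[0,0,0],"claw":0}]}}

```text
time: 18.18
eef_pos: [0.4928, 0.1943, 0.164]
orientation: [-1.867, -2.526, -0.0]
force: [-3.9, -1.1, -3.4]
grip_width: 0.2
grasp_force: 58.8
```

```bash
python3 -c "
from st import *
o=get_obs();print(stand(o),Ro.from_rotvec(o['orientation']).as_matrix().round(4))"
```

```text
(array([-2.70e+01,  1.00e-01,  1.64e+02]), array([-4.08,  0.12, -3.41])) [[-2.937e-01  9.559e-01 -2.000e-04]
 [ 9.559e-01  2.937e-01  3.000e-04]
 [ 3.000e-04 -1.000e-04 -1.000e+00]]
```

>>> {"fn": "carry_out", "kwargs": {"targets": [{"dp":[0,-0.003,0.0015],"angular":[0,0,0],"claw":0},{"dp":[0,-0.003,0.0005],"angular":[0,0,0],"claw":0},{"dp":[0,0,0],"angular":[0,0,0],"claw":0},{"dp":[0,0,0],"angular":[0,0,0],"claw":0}]}}

```text
time: 18.68
eef_pos: [0.4908, 0.1936, 0.1635]
orientation: [1.867, 2.526, 0.001]
force: [-3.3, -0.6, -0.0]
grip_width: 0.202
grasp_force: 59.2
```

```bash
python3 -c "
from st import *
o=get_obs();print(stand(o))"
```

```text
(array([-29.2,   0. , 163.5]), array([-3.32,  0.36, -0.02]))
```

>>> {"fn": "carry_out", "kwargs": {"targets": [{"dp":[0,0,0],"angular":[0,0,0],"claw":28},{"dp":[0,0,0],"angular":[0,0,0],"claw":40},{"dp":[0,0,0],"angular":[0,0,0],"claw":60},{"dp":[0,0,0],"angular":[0,0,0],"claw":60},{"dp":[0,0,0],"angular":[0,0,0],"claw":60},{"dp":[0,0,-0.03],"angular":[0,0,0],"claw":60},{"dp":[0,0,-0.06],"angular":[0,0,0],"claw":60},{"dp":[0,0,-0.08],"angular":[0,0,0],"claw":60},{"dp":[0,0,-0.08],"angular":[0,0,0],"claw":60},{"dp":[0,0,0],"angular":[0,0,0],"claw":60},{"dp":[0,0,0],"angular":[0,0,0],"claw":60}]}}

```text
time: 20.05
eef_pos: [0.4905, 0.1932, 0.2634]
orientation: [1.867, 2.526, -0.0]
force: [-0.1, 0.2, -0.1]
grip_width: 0.6
grasp_force: 0.0
```

```bash
python3 -c "
from st import *
np.set_printoptions(precision=1,suppress=True)
o=get_obs();print(stand(o)); im,d=camera('wrist'); im2,_=camera('scene')
V,U=np.mgrid[0:400,0:640]; P=world('wrist',U.ravel(),V.ravel(),d.ravel(),o); S=P.copy(); S[:,:2]=(P[:,:2]-[.5187,.2021])@M.T; S*=1000
g=(d.ravel()>0)&(S[:,2]>188)&(S[:,2]<200)&(abs(S[:,1])<60)&(abs(S[:,0]+28)<20); print(np.percentile(S[g],[1,50,99],axis=0))
for y in (-35,-15,15,35):
  k=g&(abs(S[:,1]-y)<4); print(y,np.percentile(S[k,0],[2,98]),np.median(S[k,2])) if k.any() else 0
a=cv2.resize(im2[165:275,225:330,::-1],None,fx=5,fy=5,interpolation=2)[:500]
cv2.imwrite('pics/c7.png',a)"
```

```text
(array([-29.6,  -0.3, 263.4]), array([ 0. ,  0.2, -0.1]))
[[-39.8 -43.1 191.6]
 [-30.8   3.2 194.4]
 [-22.2  43.8 196.5]]
-35 [-39.2 -22.2] 194.2986825504916
-15 [-39.9 -22.4] 194.36427298672018
15 [-39.6 -22.8] 194.63244967191187
35 [-39.4 -22.2] 194.49876835590572
```

View pics/c7.png

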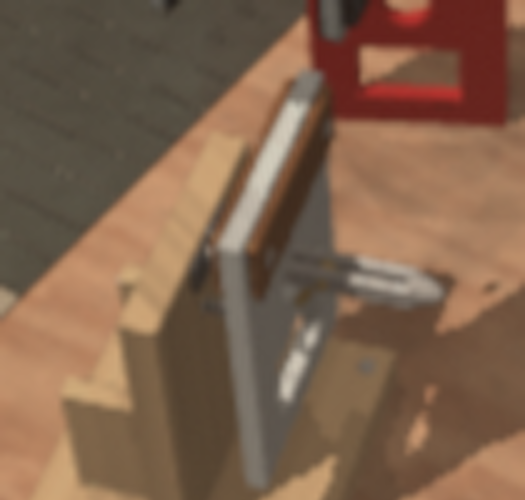

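The template hangs level: its outer face is about 13 mm inwards of the pin, the flap is down in front of it at (300,295), and the gripper is clear.

```bash
python3 -c "
from bench import *
print(job_done())"
```

```text
the job is handed in; nothing more can be done
None
```

The template hangs level by its eye on the peg, grip up, captive between the spring pad and the dropped flap; the gripper is clear and the job was handed in at about 20 s.

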